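# Fan the paint test panels on the viewing rack

### The job

Fan the three loose paint test panels out on the sloping rack as a shingled row that carries on from the fixed white panel: yellow first, then red, then blue. Each panel rests its short edge on the ledge and overlaps the one before by about a third of its width, its other long edge down on the board, so that two thirds of every colour shows. The paint chips: lay the panels down rather than drop them, and leave the other things on the table where they are.

Things in the scene. Friction and masses are not known exactly. Their poses are not given: they have to be found in the camera images.
- board: Fixed sloping wooden board of the rack, leaning back 35 degrees from level. Origin: where its face meets the ledge's inner face, at the outer long edge of the white panel, 16 mm above the table. x along the row (the way panels are added), y up the slope, z out of the face (up, and to the robot's right). Face: x -10 to 212 mm, y 0 to 138 mm, z = 0.
- ledge_mid (a point): Middle of the ledge's foot, at (101, 0, 0) mm in the board's frame, same axes. The ledge is an aluminium lip, 8 mm thick, on the y < 0 side along the whole lower edge; it stands 28 mm out of the board's face.
- master_center (a point): Centre of the top of the white panel fixed on the board (60 mm along the row, 120 up the slope, 10 thick), at (30, 60, 10) mm in the board's frame. A panel shingled on it, and each further one, slopes down towards the board's +x by about 14 degrees, the centre of its underside 7 mm off the face; one overlapping by half or more tips the wrong way.
- panel_yellow: Loose painted test panel, yellow, a plain flat board 60 x 120 x 10 mm with all its sides alike, 50 to 100 g; starts lying flat on the table. Origin: centre of its underside; x across its 60 mm width, y along its 120 mm length, z up out of its 10 mm thickness (a half turn about z gives the same look).
- panel_red: Loose painted test panel, red, a plain flat board 60 x 120 x 10 mm with all its sides alike, 50 to 100 g; starts lying flat on the table. Origin: centre of its underside; x across its 60 mm width, y along its 120 mm length, z up out of its 10 mm thickness (a half turn about z gives the same look).
- panel_blue: Loose painted test panel, blue, a plain flat board 60 x 120 x 10 mm with all its sides alike, 50 to 100 g; starts lying flat on the table. Origin: centre of its underside; x across its 60 mm width, y along its 120 mm length, z up out of its 10 mm thickness (a half turn about z gives the same look).
- tape: Bystander: roll of blue masking tape lying flat, 84 mm across, 36 mm high. Origin: centre of its underside.
- jar: Bystander: jar with brass lid, 60 mm across, 95 mm high. Origin: centre of its underside.
- sanding_block: Bystander: cork sanding block 60 x 100 x 28 mm. Origin: centre of its underside.
- screwdriver: Bystander: screwdriver lying on the table at the right edge of the work area, about 200 mm long. Origin: below the middle of the tool; x from handle to tip.
- spray_can: Bystander: grey spray can, 64 mm across, 180 mm high, standing beyond the rack. Origin: centre of its underside.
Things that resemble listed ones, but are neither listed nor needed, are in the scene too. Several things look just like the panel_blue: the one meant starts farthest from the robot's base. Of the things that look like the panel_red, the larger one is meant.

How it is judged:
On the way, in this order (a step that is already met when the one before it is completed fails the run):
1. the yellow panel lies shingled on the white panel, released (x of panel_yellow in the frame of board between 0.063 and 0.08 m and y of panel_yellow in the frame of board between 0.052 and 0.068 m and z of panel_yellow in the frame of board between 0.002 and 0.019 m and angle between the y axis of panel_yellow and the y axis of board, either way round below 0.14 rad and angle between the z axis of panel_yellow and the z axis of board, either way round between 0.12 and 0.38 rad and contact force between the fingers and panel_yellow below 0.1 N and linear speed of panel_yellow below 0.02 m/s), for 0.3 s.
2. the red panel lies shingled on the yellow panel, released (distance between panel_red and panel_yellow between 0.033 and 0.05 m and x of panel_red in the frame of board above 0.091 m and y of panel_red in the frame of board between 0.052 and 0.068 m and z of panel_red in the frame of board between 0.002 and 0.019 m and angle between the y axis of panel_red and the y axis of board, either way round below 0.14 rad and angle between the z axis of panel_red and the z axis of board, either way round between 0.12 and 0.38 rad and contact force between the fingers and panel_red below 0.1 N and linear speed of panel_red below 0.02 m/s), for 0.3 s.
3. the blue panel lies shingled on the red panel, released (distance between panel_blue and panel_red between 0.033 and 0.05 m and x of panel_blue in the frame of board above 0.124 m and y of panel_blue in the frame of board between 0.052 and 0.068 m and z of panel_blue in the frame of board between 0.002 and 0.019 m and angle between the y axis of panel_blue and the y axis of board, either way round below 0.14 rad and angle between the z axis of panel_blue and the z axis of board, either way round between 0.12 and 0.38 rad and contact force between the fingers and panel_blue below 0.1 N and linear speed of panel_blue below 0.02 m/s), for 0.3 s.
At the end, for the whole second after the job is handed in: Yellow, red, blue lie released, at rest, in this order from the white panel: centres 33 to 50 mm apart (overlaps of 10 to 27 mm), each 52 to 68 mm up from the ledge (60 when on it) and 2 to 19 mm off the board, long side within 8 degrees of the slope line, leaning 7 to 22 degrees from the board (all of step 1 and all of step 2 and all of step 3); the robot touches nothing.
It fails at once if a panel is dropped (it falls free, touching nothing, faster than 0.6 m/s: about 2 cm) ((contact force between panel_yellow and anything else below 0.01 N and linear speed of panel_yellow above 0.6 m/s) or (contact force between panel_red and anything else below 0.01 N and linear speed of panel_red above 0.6 m/s) or (contact force between panel_blue and anything else below 0.01 N and linear speed of panel_blue above 0.6 m/s)).
It fails at once if a bystander (tape, jar, sanding block, screwdriver, spray can) is moved more than 20 mm (distance of any of tape, jar, sanding_block, screwdriver, spray_can from where it was at the start of the episode above 0.02 m).
It also fails if it takes over 67 s, if anything falls off the work surface, if the arm or the gripper's body presses on something with over 40 N, if the wrist force passes 120 N, or if a joint passes its speed limit or range.

### The arm

A 6-joint arm with a two-finger parallel gripper is mounted at the origin on the work surface. World frame = base frame: x ahead of the robot, y to its left, z up, the work surface at z = 0. Lengths are in m, angles in rad, forces in N, time in s.
With the tool pointing down it reaches from about 0.35 to 0.975 m from the base axis. Payload 4.9 kg.
Tool frame: the origin (TCP) lies on the centre line of the jaws, within the pads' length; the fingertips stand manip.tip_reach ahead of it and the grasp point (between the pads) is the TCP (manip.tip_reach is the distance from the TCP to the fingertips, in m); z points along the fingers, y is the line along which they close (so a half turn about z gives the same grasp; the last joint's range is limited). The gripper opens to 85 mm and grips with 20 to 120 N. Pads are 22 mm wide; open, the fingers measure 114 mm over their backs; the gripper's body (76 mm by 85 mm) begins 54 mm behind the grasp point. The pads swing forward as they close: fully open they stand 13 mm farther back than shut.
Start: joints at [-1.25, 0.053, 1.613, -0, 1.476, -0.119], TCP at [0.266, -0.566, 0.25] pointing down, gripper open.
Joint ranges: [-3.01, 3.01], [-1.01, 2.22], [0.06, 2.58], [-1.02, 4.17], [0.09, 2.62], [-3.14, 3.14]. Speed limits (rad/s): [2.57, 2.57, 3.14, 3.14, 3.14, 3.14].

### API

Orientations are given as a unit quaternion [w, x, y, z].
In Python, from plant import manip gives the robot as it stands. The module is installed in compiled form; this text tells all that it offers.
- The arm moves only by the tool move_arm, never from a script. Its argument "rows" is a list of rows, each a list of 7 numbers: the shift along the tool's x, y, z in cm, then the turn, a rotation vector about the tool's x, y, z in degrees, then the opening, from -1 (shut) to 1 (fully open). In form: [[tx, ty, tz, ax, ay, az, jaw], ...]. A call has 1 to 20 rows; each row shifts and turns the commanded pose from where the row before left it, along the tool's axes as they then stand; what a row does not reach is not made up. A row lasts 1/12 s, in which the tool goes at most 41.7 mm and 7.16 degrees, less where a joint would pass 70% of its speed; a pose out of reach is approached as far as the arm can. A call is refused whole if a number of a shift passes 4.17 or a number of a turn 7.16, either way. A call with a gripper value outside its range is refused whole. The fingers move at their own pace and stop on an object; the grip force is fixed at half the most. Time passes only in rows, so rows that do not move let the fingers close. It gives the time, the measured TCP pose, the force, the opening and the grip force at its end, in the units of the state.
- manip.state(): the state, without advancing time (a new reading comes with each control period).
- manip.grab_frame(name): name is "scene" or "top" or "wrist"; returns a dict with "img" (384x512x3 uint8, blue, green, red), "mtx" (3x3 intrinsics, pixels), "k1" (the pictures are not rectified: a ray, as slopes to the right and down, at radius r is drawn at 1 + k1 r^2 times it, then the intrinsics apply), "R" (3x3) and "t" (3): a world point X has camera coordinates R X + t. Camera axes: x right, y down, z forward; pixel columns grow to the right and rows downward; lengths in m; the calibration is good to about 2 mm. A picture is of the moment at which its call begins. There is no depth.
- manip.job_done(): hands the job in; it is judged then, once.
The state is a dict: "time": time; "joint_pos": joint angles; "joint_vel": joint speeds; "joint_efforts": joint torques, N m; "tool_pos": TCP position; "tool_rot": TCP orientation; "contact_force": force on the tool from outside, world axes, zero at the start; "ft_torque": the same for the moment, N m; "gripper_width": opening from 0.0 (shut) to 1.0 (fully open); "grasp_force": force on a finger pad.
Only numpy, scipy, OpenCV 4.12 (cv2) and the standard library are available. Lean on these libraries where they do the work, as an engineer would, in place of code of your own. Each camera call takes 0.05 s, during which the arm holds its last target. There are 200 camera calls.

## Working session

There is one attempt and no reset: what is moved stays moved. The work goes in short steps, Python scripts to look and compute and a tool call to move; the robot and the scene stay as the last step left them, time stands still between calls to the robot, and variables do not carry over. Pictures are saved under pics/ and viewed, at most 12 in all, crops included, and the job is handed in when it is done.

Besides the shell and the picture viewer there is one more tool, called after ">>>" by a JSON object that holds its "method" and its "body". move_arm: Moves the arm, as the interface text tells. Its arguments: {"type":"object","properties":{"rows":{"type":"array","items":{"type":"array","items":{"type":"number"}}}},"required":["rows"]}

```bash
mkdir -p pics; cat > h.py <<'E'
import numpy as np,cv2
from scipy.spatial.transform import Rotation as Ro
from plant import manip
def grab(n,save=None):
    f=manip.grab_frame(n)
    if save: cv2.imwrite('pics/'+save+'.png',f['img'])
    return f
def ray(f,uv):
    uv=np.atleast_2d(np.asarray(uv,float)); K=np.array(f['mtx'])
    d=np.c_[(uv[:,0]-K[0,2])/K[0,0],(uv[:,1]-K[1,2])/K[1,1]]; p=d.copy()
    for _ in range(20): p=d/(1+f['k1']*(p**2).sum(1))[:,None]
    R=np.array(f['R']);return -R.T@np.array(f['t']),np.c_[p,np.ones(len(p))]@R
def onplane(f,uv,z):
    c,d=ray(f,uv); return c+d*((z-c[2])/d[:,2])[:,None]
def proj(f,X):
    c=np.atleast_2d(X)@np.array(f['R']).T+np.array(f['t']);p=c[:,:2]/c[:,2:]
    p=p*(1+f['k1']*(p**2).sum(1))[:,None];K=np.array(f['mtx']);return p*[K[0,0],K[1,1]]+[K[0,2],K[1,2]]
def tri(fs,uvs):
    A=np.zeros((3,3));b=np.zeros(3)
    for f,uv in zip(fs,uvs):
        c,d=ray(f,uv);d=d[0]/np.linalg.norm(d[0]);P=np.eye(3)-np.outer(d,d);A+=P;b+=P@c
    return np.linalg.solve(A,b)
def tool():
    s=manip.state();q=s['tool_rot'];return np.array(s['tool_pos']),Ro.from_quat([q[1],q[2],q[3],q[0]])
E
python3 - <<'E'
from h import *
a=grab('scene','scene');b=grab('top','top')
s=manip.state();print(s['time'],s['tool_pos'],s['tool_rot'],manip.tip_reach,s['contact_force'])
for f in(a,b):print(np.round(f['mtx'],1).tolist(),f['k1'],np.round(-np.array(f['R']).T@f['t'],3))
E
```

```text
0.1 [ 0.26592636 -0.56500454  0.24917878] [-9.35767461e-04  9.75919418e-01  2.18129329e-01 -9.95987136e-05] 0.019 [-0.58922587  0.12963966  0.35591792]
[[352.8, 0.0, 245.5], [0.0, 352.8, 192.5], [0.0, 0.0, 1.0]] -0.010474530941229016 [ 1.031 -0.581  0.779]
[[481.7, 0.0, 259.4], [0.0, 481.7, 192.7], [0.0, 0.0, 1.0]] -0.02192836169750843 [ 0.213 -0.106  1.566]
```

View pics/scene.png

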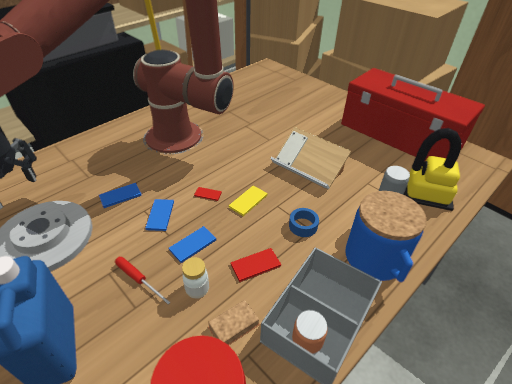

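View pics/top.png

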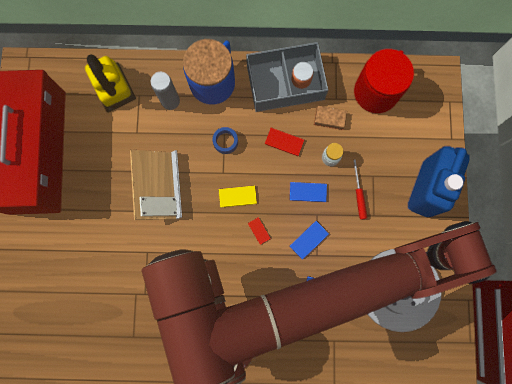

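Choice list: blue-panel lookalikes at scene (192,244), (160,214) and (120,195); (192,244), top (309,192), looks farthest from the base. Red is either the larger at scene (256,264), top (285,141), or the smaller at (208,194). Yellow is only at scene (248,201), top (238,196). The rack is at scene (310,160), top (156,185), with the white panel on the robot's side and the row running away from the robot.

```bash
cat >> h.py <<'E'
def mask(img,c):
    h=cv2.cvtColor(img,cv2.COLOR_BGR2HSV);H,S,V=cv2.split(h)
    m={'y':(H>22)&(H<36)&(S>150)&(V>90),'r':((H<5)|(H>174))&(S>160)&(V>70),'b':(H>102)&(H<122)&(S>140)&(V>60)}[c]
    return cv2.morphologyEx(m.astype(np.uint8)*255,cv2.MORPH_OPEN,np.ones((2,2)))
def blobs(img,c,lo=60,hi=9000):
    cs,_=cv2.findContours(mask(img,c),cv2.RETR_EXTERNAL,cv2.CHAIN_APPROX_NONE)
    return [x for x in cs if lo<cv2.contourArea(x)<hi]
def quad(f,cnt,z):
    P=onplane(f,cnt[:,0].astype(float),z)
    (c,s,a)=cv2.minAreaRect((P[:,:2]*1000).astype(np.float32))
    if s[0]>s[1]: a+=90; s=s[::-1]   # a: direction of short side, deg
    return np.round(c,1),np.round(s,1),round(a%180,1)
E
python3 - <<'E'
from h import *
F={n:grab(n) for n in('scene','top')}
for n,f in F.items():
  for c in 'yrb':
    for k in blobs(f['img'],c,150,2500):
      m=cv2.moments(k);print(n,c,round(m['m10']/m['m00']),round(m['m01']/m['m00']),cv2.contourArea(k),*quad(f,k,.01))
s=F['scene']['img'][120:200,260:360];t=F['top']['img'][140:230,120:200];
s2=cv2.resize(F['scene']['img'][170:290,135:295],(560,420))
A=cv2.resize(s,(500,400),interpolation=2);B=cv2.resize(t,None,fx=3.75,fy=3.75,interpolation=2)
o=np.zeros((400,800,3),np.uint8);o[:,:500]=A;o[:338,500:800]=B
cv2.imwrite('pics/rack.png',o)
cv2.imwrite('pics/choice.png',s2)
E
```

```text
scene y 248 201 549.5 [469.8 -42.2] [ 64.7 125.3] 6.7
scene y 435 183 1680.0 [818.  478.9] [151.8 257.2] 21.6
scene y 153 24 183.0 [-1183.4   660.3] [  35.9 1017.7] 62.2
scene r 130 270 285.0 [ 444.3 -440.5] [ 25.2 108.5] 97.9
scene r 256 265 867.0 [ 655.8 -191.8] [ 62.9 119.6] 160.4
scene r 209 194 213.5 [ 361.6 -115.2] [44. 81.] 121.1
scene r 441 149 250.5 [757.3 657.1] [ 57.6 143.3] 12.4
scene b 193 245 742.5 [ 488.9 -271.2] [ 63.2 119.3] 178.0
scene b 304 223 649.0 [646.8  13.3] [ 82.7 111.5] 35.6
scene b 161 216 561.5 [ 333.8 -275.5] [ 61.2 121.6] 44.4
scene b 120 196 490.5 [ 175.9 -320.2] [ 66.4 116.4] 165.8
top y 238 197 627.5 [457.6 -38.5] [ 62.  119.9] 6.9
top y 110 83 917.0 [849.5 417. ] [104.5 173.5] 118.7
top r 508 346 389.0 [  -3.8 -895.4] [ 22.4 213.9] 86.5
top r 260 232 255.0 [ 346.6 -111.7] [38.1 77.4] 120.9
top r 362 205 172.0 [ 441.4 -442.8] [23.3 97.9] 97.1
top r 285 143 574.5 [ 645.5 -189.7] [ 60.8 119.4] 160.6
top b 310 241 626.5 [ 321.4 -273. ] [ 58.5 117.5] 45.4
top b 309 193 602.0 [ 477.2 -269.7] [ 59.3 119.4] 178.2
top b 439 183 2491.0 [ 524.4 -707.6] [147.2 264.5] 68.8
top b 226 140 414.0 [649.9   8.9] [76.  76.8] 1.5
top b 226 86 263.5 [841.8   7. ] [ 69.1 106. ] 43.7
```

View pics/rack.png

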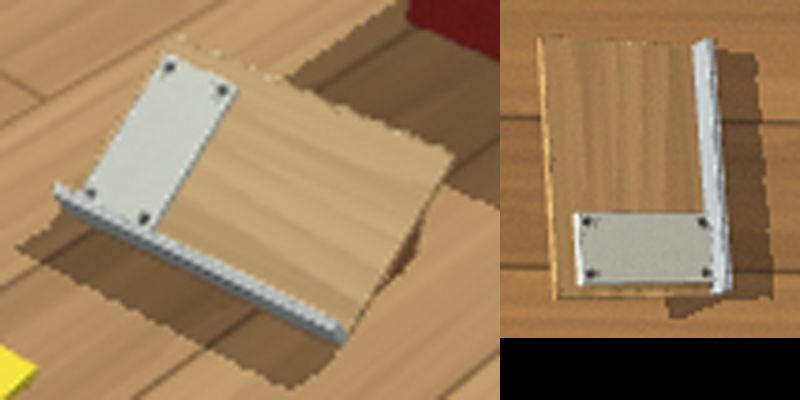

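View pics/choice.png

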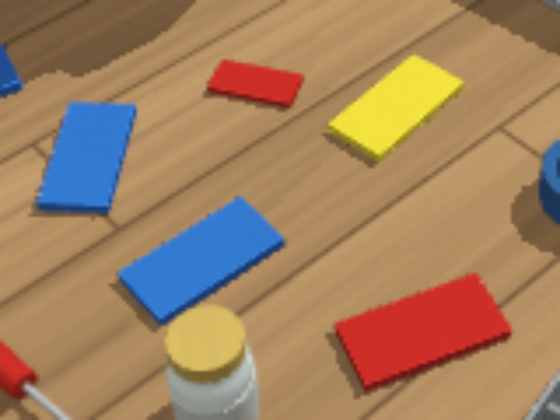

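The larger red and the far blue are clear. Distances from the base: blue (477,-270) is 548 mm, against 421 mm and 365 mm for the others. In the crops the white panel's four screws show in both views, so I can triangulate them.

```bash
cat > rack.py <<'E'
from h import *
def dark(f,u,v,r=2):
    g=cv2.cvtColor(f['img'],cv2.COLOR_BGR2GRAY).astype(float);u0,v0=int(round(u)),int(round(v))
    p=g[v0-r:v0+r+1,u0-r:u0+r+1];w=np.clip(np.percentile(p,70)-p,0,None);yy,xx=np.mgrid[v0-r:v0+r+1,u0-r:u0+r+1]
    return (w*xx).sum()/w.sum(),(w*yy).sum()/w.sum()
E
python3 - <<'E'
from rack import *
S=grab('scene');T=grab('top')
sc=lambda p:(p[0]/5+259.6,p[1]/5+119.6); tp=lambda p:((p[0]-500)/3.75+119.6,p[1]/3.75+139.6)
pr=[((170,68),(590,273)),((222,90),(586,222)),((91,193),(706,272)),((144,218),(706,223))]
X=np.array([tri([S,T],[dark(S,*sc(a)),dark(T,*tp(b))]) for a,b in pr]);print(X.round(4))
m=X.mean(0);ex=(X[1]+X[3]-X[0]-X[2])/2;ey=(X[0]+X[1]-X[2]-X[3])/2
print('center',m,ex,ey,'slope',np.degrees(np.arctan2(ey[2],np.hypot(*ey[:2]))),'yaw',np.degrees([np.arctan2(ex[1],ex[0]),np.arctan2(-ey[0],ey[1])]))
# ledge inner top edge / outer, z plane ; ends in top view
L=onplane(T,[tp((713,40)),tp((732,290))],.034);R=onplane(T,[tp((695,45)),tp((711,293))],.039);print(L,R)
for q in(L,R):
  d=q[0]-q[1];print('ledge yaw',np.degrees(np.arctan2(d[1],d[0])),np.hypot(*d[:2]))
C=[((455,155),(540,38)),((345,342),(715,42))]
for a,b in C: print(tri([S,T],[sc(a),tp(b)]))
E
```

```text
[[0.3909 0.2476 0.0881]
 [0.4348 0.2536 0.0856]
 [0.4003 0.1622 0.0295]
 [0.4441 0.1681 0.0265]]
center [0.41749996 0.20788115 0.05740497] [ 0.04380916  0.00594303 -0.00273223] [-0.00935589  0.0854722   0.05886616] slope 34.39662184562272 yaw [7.72543361 6.24679219]
[[0.60517542 0.16674257 0.034     ]
 [0.38624148 0.14013634 0.034     ]] [[0.5991219  0.18129953 0.039     ]
 [0.38276357 0.1570675  0.039     ]]
ledge yaw 6.92896753018993 0.2205446865338807
ledge yaw 6.390466064289637 0.21771109226110796
[0.588932   0.30173273 0.09100186]
[0.60899073 0.1694374  0.02178254]
```

```bash
cat > plan.py <<'E'
from h import *
from scipy.linalg import fractional_matrix_power as fmp
yaw=np.radians(6.8);a=np.radians(35)
Rb=Ro.from_euler('z',yaw).as_matrix()@np.array([[1,0,0],[0,np.cos(a),-np.sin(a)],[0,np.sin(a),np.cos(a)]])
Ob=np.array([.4175,.2079,.0580])-Rb@[.03,.06,.01]
def T(p,R): M=np.eye(4);M[:3,:3]=R;M[:3,3]=p;return M
def down(phi): # tool y along heading phi (deg), z down
    c,s=np.cos(np.radians(phi)),np.sin(np.radians(phi));y=np.array([c,s,0]);z=np.array([0,0,-1.]);return np.c_[np.cross(y,z),y,z]
def boardpose(x,y,h,tilt=14): # panel underside centre (mm) at x,y; tcp h mm along panel normal from underside plane
    t=np.radians(tilt);n=np.array([np.sin(t),0,np.cos(t)]);px=np.array([np.cos(t),0,-np.sin(t)])
    zc=np.sin(t)*30
    return T(Ob+Rb@(np.array([x,y,zc])+h*n)/1000,Rb@np.c_[[0,1,0],px,-n])
def rows(A,B,n=None):
    D=np.linalg.inv(A)@B;w=Ro.from_matrix(D[:3,:3]).magnitude()*57.3
    k=n or int(np.ceil(max(np.linalg.norm(D[:3,3])*1000/36,w/6.0,1)))
    r=np.real(fmp(D,1/k));v=r[:3,3]*100;rv=np.degrees(Ro.from_matrix(r[:3,:3]).as_rotvec())
    print(k,'x',v.round(2).tolist(),rv.round(2).tolist());return B
def cur(): p,R=tool();return T(p,R.as_matrix())
E
python3 - <<'E'
from plan import *
rows(cur(),T([.44,-.04,.2],down(6.8)),17)
print(Rb.round(3),Ob.round(4))
E
```

```text
17 x [3.39, -0.77, 0.29] [-0.0, -0.0, -4.21]
[[ 0.993 -0.097  0.068]
 [ 0.118  0.813 -0.57 ]
 [ 0.     0.574  0.819]] [0.3929 0.1612 0.0154]
```

>>> {"method": "move_arm", "body": {"rows": [[3.39,-0.77,0.29,0,0,-4.21,1],[3.39,-0.77,0.29,0,0,-4.21,1],[3.39,-0.77,0.29,0,0,-4.21,1],[3.39,-0.77,0.29,0,0,-4.21,1],[3.39,-0.77,0.29,0,0,-4.21,1],[3.39,-0.77,0.29,0,0,-4.21,1],[3.39,-0.77,0.29,0,0,-4.21,1],[3.39,-0.77,0.29,0,0,-4.21,1],[3.39,-0.77,0.29,0,0,-4.21,1],[3.39,-0.77,0.29,0,0,-4.21,1],[3.39,-0.77,0.29,0,0,-4.21,1],[3.39,-0.77,0.29,0,0,-4.21,1],[3.39,-0.77,0.29,0,0,-4.21,1],[3.39,-0.77,0.29,0,0,-4.21,1],[3.39,-0.77,0.29,0,0,-4.21,1],[3.39,-0.77,0.29,0,0,-4.21,1],[3.39,-0.77,0.29,0,0,-4.21,1],[0,0,0,0,0,0,1]]}}

```text
time: 1.8
tool_pos: [0.4384, -0.0357, 0.2]
tool_rot: [-0.001, 0.661, 0.75, 0.0]
contact_force: [-0.5, -1.0, -0.8]
gripper_width: 1.0
grasp_force: 0.0
```

```bash
python3 - <<'E'
from plan import *
f=grab('wrist','w1');print(cur().round(4),manip.state()['time'])
print('cam',-np.array(f['R']).T@f['t'],np.array(f['R'])[2])
for k in blobs(f['img'],'y',300,60000):
  print(cv2.contourArea(k),cv2.boundingRect(k),[quad(f,k,z) for z in(.005,.01)])
E
```

```text
[[-1.224e-01  9.925e-01 -2.000e-04  4.393e-01]
 [ 9.925e-01  1.224e-01  3.000e-04 -3.780e-02]
 [ 3.000e-04 -2.000e-04 -1.000e+00  2.005e-01]
 [ 0.000e+00  0.000e+00  0.000e+00  1.000e+00]] 1.85
cam [0.42885217 0.04701198 0.32310831] [ 0.03978818 -0.32106721 -0.94622024]
4825.5 (251, 123, 53, 98) [(array([463.3, -39. ]), array([ 60.9, 122.4]), 6.9), (array([462.8, -37.7]), array([ 60. , 120.5]), 6.9)]
```

View pics/w1.png

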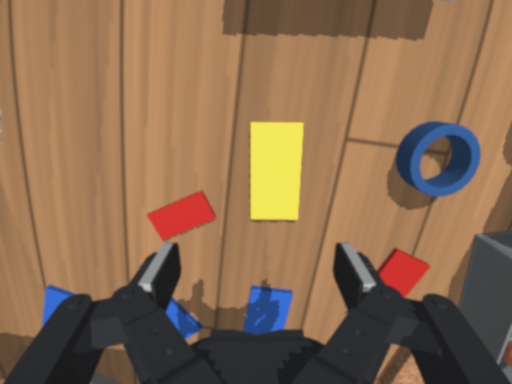

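The picture shows yellow at (277,171) and the open fingertips at about (170,243) and (345,243). I'll work out how far the tips reach from these pixels, then compute the descent.

```bash
python3 - <<'E'
from plan import *
f=grab('wrist');M=np.linalg.inv(cur());t=grab('top')
for uv,y in (((179,243),-.0425),((180,268),-.0425),((336,243),.0425),((336,265),.0425)):
  c,d=ray(f,uv);c=M[:3,:3]@c+M[:3,3];d=M[:3,:3]@d[0];k=(y-c[1])/d[1];print(uv,(1000*(c+k*d)).round(1))
cs=[]
for g in(f,t):
  k=max(blobs(g['img'],'y',300,60000),key=lambda k:-abs(cv2.minAreaRect(k)[1][0]*0+ (abs(np.array(cv2.minAreaRect(k)[0])-(proj(g,[[.46,-.038,.01]])[0])).sum())))
  m=cv2.moments(k);cs.append((m['m10']/m['m00'],m['m01']/m['m00']))
print('tri centre',tri([f,t],cs).round(4))
B=T([.4605,-.038,.06],down(6.8));rows(cur(),B);rows(B,T([.4605,-.038,.025],down(6.8)))
E
```

```text
(179, 243) [  8.1 -42.5   9. ]
(180, 268) [ -6.1 -42.5   5.9]
(336, 243) [11.4 42.5  3.7]
(336, 265) [ 0.6 42.5 -0.5]
tri centre [0.432  0.1491 0.872 ]
4 x [-0.01, 0.51, 3.53] [0.01, 0.01, -0.0]
1 x [-0.0, 0.0, 3.5] [0.0, 0.0, 0.0]
```

>>> {"method": "move_arm", "body": {"rows": [[0,0.51,3.5,0,0,0,1],[0,0.51,3.5,0,0,0,1],[0,0.51,3.5,0,0,0,1],[0,0.51,3.5,0,0,0,1],[0,0,2.2,0,0,0,1],[0,0,2.1,0,0,0,1],[0,0,0,0,0,0,1],[0,0,0,0,0,0,-1],[0,0,0,0,0,0,-1],[0,0,0,0,0,0,-1],[0,0,0,0,0,0,-1],[0,0,0,0,0,0,-1],[0,0,0,0,0,0,-1],[0,0,0,0,0,0,-1]]}}

```text
time: 3.12
tool_pos: [0.4625, -0.0386, 0.0205]
tool_rot: [0.002, 0.664, 0.748, 0.001]
contact_force: [0.2, -1.5, 6.3]
gripper_width: 0.674
grasp_force: 64.7
```

>>> {"method": "move_arm", "body": {"rows": [[0,0,-1,0,0,0,-1],[0,0,-4,0,0,0,-1],[0,0,-4,0,0,0,-1],[0,0,-4,0,0,0,-1],[0,0,0,0,0,0,-1]]}}

```text
time: 3.53
tool_pos: [0.4653, -0.0388, 0.1581]
tool_rot: [0.007, 0.664, 0.748, 0.004]
contact_force: [1.5, -0.6, 0.4]
gripper_width: 0.675
grasp_force: 64.6
```

```bash
python3 - <<'E'
from plan import *
C=cur();print(C[:3,3].round(4),manip.state()['contact_force'],manip.state()['gripper_width'])
f=grab('wrist','w2');k=max(blobs(f['img'],'y',300,60000),key=cv2.contourArea)
# top face seen from the wrist: try heights of the top plane, the right one gives 60x120
for dz in(0,-.005,-.01,-.015,-.02):
  print(dz,*quad(f,k,C[2,3]+dz))
E
```

```text
[ 0.4653 -0.0388  0.1581] [ 1.53570141 -0.56225661  0.37385661] 0.6753073751101911
0 [465.6 -29.8] [ 55.  110.9] 6.7
-0.005 [466.  -32.8] [ 57.3 115.4] 6.7
-0.01 [466.5 -35.9] [ 59.5 119.9] 6.7
-0.015 [467.  -38.9] [ 61.8 124.5] 6.7
-0.02 [467.4 -42. ] [ 64. 129.] 6.7
```

View pics/w2.png

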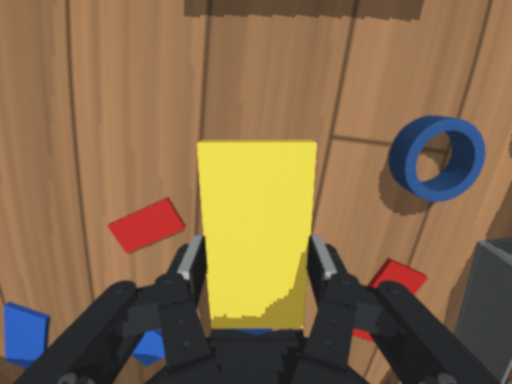

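Yellow is gripped squarely, spanning (198–316, 140–328). The pad tips are at about (204,238) and (312,238).

```bash
python3 - <<'E'
from plan import *
f=grab('wrist');C=cur();M=np.linalg.inv(C);print(C.round(3))
for uv in((204,238),(312,238)):
  c,d=ray(f,uv);c=M[:3,:3]@c+M[:3,3];d=M[:3,:3]@d[0];
  for i,v in((0,.011),(1,-.03 if uv[0]<250 else .03)):
    k=(v-c[i])/d[i];print(uv,'xy'[i],(1000*(c+k*d)).round(1))
# go near the rack for a look: wrist over it
B=T([.42,.12,.26],down(6.8));rows(C,B)
E
```

```text
[[-0.118  0.993  0.005  0.462]
 [ 0.993  0.118 -0.001 -0.038]
 [-0.002  0.005 -1.     0.151]
 [ 0.     0.     0.     1.   ]]
(204, 238) x [ 11.  -25.3   2.3]
(204, 238) y [ -1.5 -30.   24.5]
(312, 238) x [11.  32.4  2. ]
(312, 238) y [16.7 30.  -8.1]
6 x [2.69, -0.37, -1.82] [0.05, 0.02, -0.0]
```

>>> {"method": "move_arm", "body": {"rows": [[2.8,-0.37,-1.8,0,0,0,-1],[2.8,-0.37,-1.8,0,0,0,-1],[2.8,-0.37,-1.8,0,0,0,-1],[2.8,-0.37,-1.8,0,0,0,-1],[2.8,-0.37,-1.8,0,0,0,-1],[2.8,-0.37,-1.8,0,0,0,-1],[0,0,0,0,0,0,-1]]}}

```text
time: 4.22
tool_pos: [0.418, 0.13, 0.2582]
tool_rot: [0.0, 0.662, 0.749, 0.002]
contact_force: [1.0, -0.3, 0.1]
gripper_width: 0.668
grasp_force: 64.6
```

```bash
python3 - <<'E'
from plan import *
C=cur();print(C[:3,3].round(4))
f=grab('wrist','w3')
P=[Ob+Rb@np.array(q)/1000 for q in((0,0,10),(60,0,10),(0,120,10),(60,120,10),(8,11,11),(212,138,0),(-10,138,0))]
print(proj(f,np.array(P)).round(1))
E
```

```text
[0.418  0.13   0.2582]
[[239.3 140.4]
 [285.1 140.6]
 [234.   50.3]
 [295.8  50.8]
 [245.2 134.7]
 [449.8  34.3]
 [222.9  26.7]]
```

View pics/w3.png

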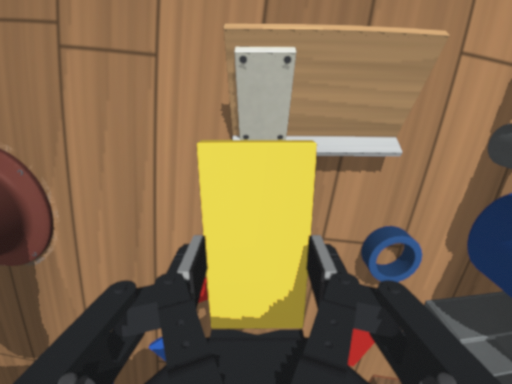

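The wrist view shows white's screws at (242,59), (288,59), (246,136) and (281,136), within about 3 px of the predicted positions. I'll fuse the three views.

```bash
python3 - <<'E'
from plan import *
from rack import dark
S=grab('scene');W=grab('wrist');Tt=grab('top')
sc=lambda p:(p[0]/5+259.6,p[1]/5+119.6); tp=lambda p:((p[0]-500)/3.75+119.6,p[1]/3.75+139.6)
pr=[((170,68),(590,273),(242,59)),((222,90),(586,222),(288,59)),((91,193),(706,272),(246,136)),((144,218),(706,223),(281,136))]
for use in('SW','TW','STW'):
  X=np.array([tri([dict(S=S,T=Tt,W=W)[u] for u in use],[dict(S=dark(S,*sc(a)),T=dark(Tt,*tp(b)),W=dark(W,*c,3))[u] for u in use]) for a,b,c in pr])
  m=X.mean(0);ex=(X[1]+X[3]-X[0]-X[2])/2;ey=(X[0]+X[1]-X[2]-X[3])/2
  print(use,m.round(4),'slope',np.degrees(np.arctan2(ey[2],np.hypot(*ey[:2]))).round(1),'yaw',np.degrees([np.arctan2(ex[1],ex[0]),np.arctan2(-ey[0],ey[1])]).round(1),np.linalg.norm(ex),np.linalg.norm(ey))
E
```

```text
SW [0.4179 0.2059 0.0583] slope 35.3 yaw [7.4 6.3] 0.044706181534308116 0.1034799785938858
TW [0.4166 0.2044 0.0729] slope 47.8 yaw [3.5 9.3] 0.04194354525361561 0.12135791822635822
STW [0.4178 0.207  0.058 ] slope 34.2 yaw [7.3 6.5] 0.044130194504512145 0.10485618061351716
```

```bash
sed -i 's/\.4175,\.2079,\.0580/.4178,.2068,.0582/;s/6\.8);a=/6.9);a=/' plan.py; python3 - <<'E'
from plan import *
C=cur();A=boardpose(71,60.5,70,13);print(A[:3,3].round(3))
rows(C,A,8);B=rows(A,boardpose(71,60.5,25,13),2)
E
```

```text
[0.479 0.177 0.112]
8 x [0.04, 1.02, 1.79] [1.55, 4.36, -0.52]
2 x [0.0, 0.0, 2.25] [-0.0, 0.0, -0.0]
```

>>> {"method": "move_arm", "body": {"rows": [[0.04,1.02,1.79,1.55,4.36,-0.52,-1],[0.04,1.02,1.79,1.55,4.36,-0.52,-1],[0.04,1.02,1.79,1.55,4.36,-0.52,-1],[0.04,1.02,1.79,1.55,4.36,-0.52,-1],[0.04,1.02,1.79,1.55,4.36,-0.52,-1],[0.04,1.02,1.79,1.55,4.36,-0.52,-1],[0.04,1.02,1.79,1.55,4.36,-0.52,-1],[0.04,1.02,1.79,1.55,4.36,-0.52,-1],[0,0,0,0,0,0,-1],[0,0,0,0,0,0,-1]]}}

```text
time: 5.25
tool_pos: [0.4782, 0.1763, 0.1115]
tool_rot: [-0.296, 0.604, 0.73, 0.117]
contact_force: [0.2, -0.2, -1.1]
gripper_width: 0.672
grasp_force: 64.6
```

```bash
cat >> plan.py <<'E'
def where(): # TCP in the board frame, mm, and tool rotation vs board pose tilt
    C=cur();p=Rb.T@(C[:3,3]-Ob)*1000;t=Rb.T@C[:3,:3]
    print('tcp_b',p.round(1),'tilt',np.degrees(np.arctan2(-t[0,2],-t[2,2])).round(1),'yaxis',t[:,0].round(3),'F_b',(Rb.T@np.array(manip.state()['contact_force'])).round(1),'t',manip.state()['time'])
E
python3 - <<'E'
from plan import *
where();rows(cur(),boardpose(71,60.5,26,13),2)
E
```

```text
tcp_b [86.3 59.8 75.2] tilt 13.1 yaxis [0.004 1.    0.001] F_b [ 0.2 -0.8 -0.8] t 5.25
2 x [0.03, 0.02, 2.21] [-0.03, -0.04, -0.1]
```

>>> {"method": "move_arm", "body": {"rows": [[0,0,2.0,0,0,0,-1],[0,0,2.0,0,0,0,-1],[0,0,0.3,0,0,0,-1],[0,0,0.2,0,0,0,-1],[0,0,0,0,0,0,-1]]}}

```text
time: 5.67
tool_pos: [0.4673, 0.2013, 0.08]
tool_rot: [-0.293, 0.603, 0.733, 0.12]
contact_force: [-0.3, 0.0, -0.1]
gripper_width: 0.669
grasp_force: 64.6
```

```bash
python3 - <<'E'
from plan import *
where();rows(cur(),boardpose(71,60.5,20,13),2)
f=grab('scene');a=f['img'][130:200,260:360];f=grab('wrist')['img'];
cv2.imwrite('pics/p1.png',np.hstack([cv2.resize(a,(430,300),interpolation=2),cv2.resize(f,(370,300))]))
E
```

```text
tcp_b [78.5 63.2 34.4] tilt 12.7 yaxis [-0.004  1.     0.   ] F_b [-0.3 -0.  -0.1] t 5.6667
2 x [-0.13, -0.06, 0.43] [0.15, 0.02, 0.1]
```

View pics/p1.png

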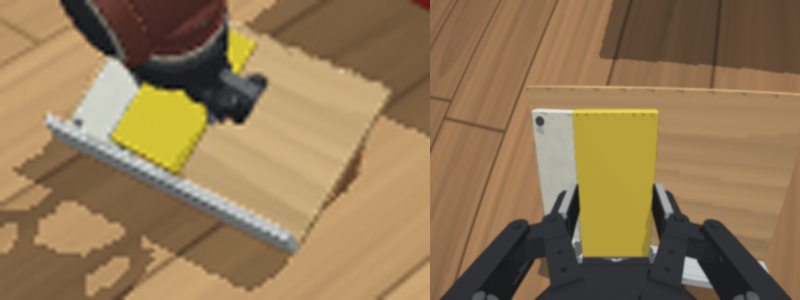

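The picture shows yellow above white's edge, parallel to the ledge. Lowering in small steps while watching the force.

>>> {"method": "move_arm", "body": {"rows": [[-0.1,-0.06,0.2,0,0,0,-1],[-0.1,-0.06,0.2,0,0,0,-1],[0,0,0.15,0,0,0,-1],[0,0,0,0,0,0,-1],[0,0,0,0,0,0,-1]]}}

```text
time: 6.18
tool_pos: [0.4643, 0.2025, 0.0733]
tool_rot: [-0.294, 0.603, 0.732, 0.119]
contact_force: [0.4, 0.1, -0.6]
gripper_width: 0.672
grasp_force: 64.6
```

```bash
python3 - <<'E'
from plan import *
where();rows(cur(),boardpose(71,60.5,20,13),2)
E
```

```text
tcp_b [75.7 60.6 28. ] tilt 12.8 yaxis [-0.002  1.     0.001] F_b [ 0.4 -0.3 -0.5] t 6.1833
2 x [-0.0, 0.01, 0.09] [0.09, -0.02, 0.06]
```

>>> {"method": "move_arm", "body": {"rows": [[0,0,0.1,0,0,0,-1],[0,0,0.1,0,0,0,-1],[0,0,0,0,0,0,-1],[0,0,0,0,0,0,-1]]}}

```text
time: 6.52
tool_pos: [0.4643, 0.2033, 0.0724]
tool_rot: [-0.294, 0.603, 0.732, 0.119]
contact_force: [-0.5, -5.3, 3.9]
gripper_width: 0.672
grasp_force: 65.4
```

```bash
python3 - <<'E'
from plan import *
where()
E
```

```text
tcp_b [75.7 60.7 26.8] tilt 12.8 yaxis [-0.003  1.     0.001] F_b [-1.2 -2.   6.2] t 6.5167
```

>>> {"method": "move_arm", "body": {"rows": [[0,0,0,0,0,0,0.45],[0,0,0,0,0,0,0.5],[0,0,0,0,0,0,0.6],[0,0,-0.2,0,0,0,0.6],[0,0,-0.5,0,0,0,0.7],[0,0,-1,0,0,0,0.8],[0,0,-2,0,0,0,1],[0,0,-3,0,0,0,1],[0,0,-4,0,0,0,1]]}}

```text
time: 7.27
tool_pos: [0.493, 0.1468, 0.1568]
tool_rot: [-0.296, 0.602, 0.732, 0.118]
contact_force: [0.7, -0.4, 0.7]
gripper_width: 0.997
grasp_force: 0.0
```

```bash
python3 - <<'E'
from plan import *
where();f=grab('scene');w=grab('wrist');a=f['img'][120:200,260:360]
cv2.imwrite('pics/p2.png',np.hstack([cv2.resize(a,(400,320),interpolation=2),cv2.resize(w['img'],(400,320))]))
for g in(f,w):
  k=max(blobs(g['img'],'y',300,60000),key=lambda k:-abs(np.array(cv2.minAreaRect(k)[0])-proj(g,[[.46,.2,.05]])[0]).sum())
  q=cv2.boxPoints(cv2.minAreaRect(k));print(q.round(1).tolist())
  # corners of visible top face of panel in the predicted pose
  t=np.radians(14)
  for x0 in(71,):
    P=[[x0+s*30*np.cos(t)+10*np.sin(t),60+v*60,30*np.sin(t)-s*30*np.sin(t)+10*np.cos(t)] for s in(-1,1) for v in(-1,1)]
    print(x0,proj(g,Ob+np.array(P)/1000@Rb.T).round(1).tolist())
E
```

```text
tcp_b [ 97.5  60.3 130.1] tilt 13.0 yaxis [-0.001  1.     0.002] F_b [ 0.7 -0.   0.8] t 7.2667
[[286.29998779296875, 163.60000610351562], [300.1000061035156, 141.1999969482422], [314.8999938964844, 150.3000030517578], [301.20001220703125, 172.6999969482422]]
71 [[284.2, 162.8], [302.5, 132.9], [299.7, 171.4], [318.1, 141.1]]
[[224.0, 125.0], [287.0, 125.0], [287.0, 240.0], [224.0, 240.0]]
71 [[223.0, 242.3], [218.5, 124.4], [280.5, 241.8], [285.2, 124.6]]
```

View pics/p2.png

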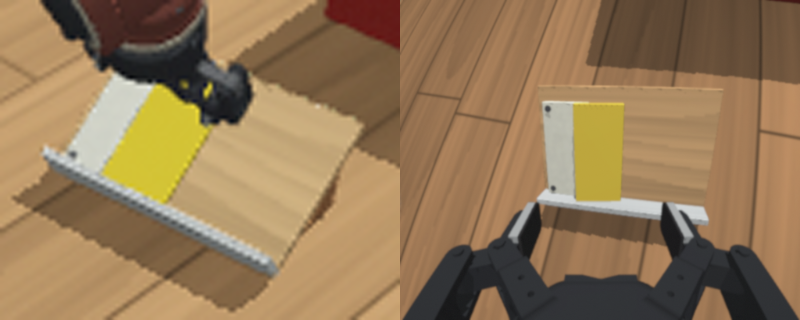

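Yellow lies flat along the ledge, with about 40 mm of white showing. I'll check its x relative to white in the same wrist frame and plan the move to red.

```bash
python3 - <<'E'
from plan import *
w=grab('wrist');r=182;h=cv2.cvtColor(w['img'],cv2.COLOR_BGR2HSV)
print([tuple(int(v) for v in h[r,u]) for u in (list(range(176,190))+list(range(220,228))+list(range(282,292)))])
t=np.radians(14)
print(proj(w,Ob+np.array([[0,60,10],[60,60,10],[71-29.1+2.4,60,24.2],[71+29.1+2.4,60,9.7]])/1000@Rb.T).round(1))
# red: top view + plan to a hover with camera
f=grab('top')
for k in blobs(f['img'],'r',400,800): print(quad(f,k,.01))
C=cur();D=rows(C,T([.52,.02,.26],down(-5)),8)
rows(D,T([.645,-.19,.16],down(-19.4)))
E
```

```text
[(14, 119, 173), (14, 119, 174), (14, 121, 175), (14, 119, 174), (15, 117, 172), (15, 114, 174), (16, 111, 175), (16, 103, 173), (16, 82, 172), (18, 45, 175), (26, 23, 180), (30, 17, 182), (30, 17, 182), (30, 17, 183), (28, 22, 160), (25, 53, 164), (24, 113, 178), (25, 157, 187), (25, 172, 188), (24, 174, 189), (25, 174, 189), (25, 173, 189), (25, 171, 189), (24, 163, 183), (21, 138, 174), (18, 115, 177), (17, 110, 183), (16, 109, 184), (16, 109, 185), (16, 109, 185), (16, 109, 185), (16, 109, 185)]
[[184.1 181. ]
 [239.5 185.1]
 [219.8 188.5]
 [282.1 188.2]]
(array([  45.1, -891.9]), array([ 35.6, 311.1]), 86.5)
(array([ 645.2, -189.6]), array([ 60.3, 119.4]), 160.6)
8 x [-1.1, -0.01, -1.77] [-1.97, -4.19, 1.94]
8 x [-2.27, 2.05, 1.25] [0.0, 0.0, 1.8]
```

>>> {"method": "move_arm", "body": {"rows": [[-1.1,0,-1.77,-1.97,-4.19,1.94,1],[-1.1,0,-1.77,-1.97,-4.19,1.94,1],[-1.1,0,-1.77,-1.97,-4.19,1.94,1],[-1.1,0,-1.77,-1.97,-4.19,1.94,1],[-1.1,0,-1.77,-1.97,-4.19,1.94,1],[-1.1,0,-1.77,-1.97,-4.19,1.94,1],[-1.1,0,-1.77,-1.97,-4.19,1.94,1],[-1.1,0,-1.77,-1.97,-4.19,1.94,1],[-2.27,2.05,1.25,0,0,1.8,1],[-2.27,2.05,1.25,0,0,1.8,1],[-2.27,2.05,1.25,0,0,1.8,1],[-2.27,2.05,1.25,0,0,1.8,1],[-2.27,2.05,1.25,0,0,1.8,1],[-2.27,2.05,1.25,0,0,1.8,1],[-2.27,2.05,1.25,0,0,1.8,1],[-2.27,2.05,1.25,0,0,1.8,1],[0,0,0,0,0,0,1],[0,0,0,0,0,0,1]]}}

```text
time: 8.97
tool_pos: [0.6429, -0.1888, 0.1546]
tool_rot: [-0.003, 0.816, 0.578, -0.003]
contact_force: [-0.3, 1.4, 0.1]
gripper_width: 0.997
grasp_force: 0.0
```

```bash
cat >> plan.py <<'E'
def graspplan(c,guess,zg=.02):
    w=grab('wrist');t=grab('top');s=grab('scene');C=cur();print(C[:3,3].round(4),manip.state()['time'])
    cs=[]
    for f in(w,t,s):
        p=proj(f,[guess])[0];ks=blobs(f['img'],c,150,60000)
        k=min(ks,key=lambda k:np.linalg.norm(np.array(cv2.minAreaRect(k)[0])-p));m=cv2.moments(k);cs.append((m['m10']/m['m00'],m['m01']/m['m00']))
        q=quad(f,k,.01);print(q)
        if f is w: Q=q
    print('tri',tri([w,t,s],cs).round(4),'tri ws',tri([w,s],[cs[0],cs[2]]).round(4))
    a=Q[2]; a=a-180 if a>90 else a
    return C,Q,a
E
python3 - <<'E'
from plan import *
C,Q,a=graspplan('r',[.648,-.19,.01])
rows(C,T([Q[0][0]/1000,Q[0][1]/1000,.06],down(a)))
E
```

```text
[ 0.6439 -0.1873  0.158 ] 9.1167
(array([ 650.6, -189.5]), array([ 59.2, 120. ]), 160.6)
(array([ 341.1, -114.5]), array([38.9, 65.8]), 120.7)
(array([ 655.8, -191.8]), array([ 62.9, 119.6]), 160.4)
tri [ 0.5203 -0.1516 -0.1702] tri ws [ 0.6509 -0.1879 -0.0014]
3 x [0.01, 0.24, 3.26] [-0.07, 0.01, 0.04]
```

>>> {"method": "move_arm", "body": {"rows": [[0,0.22,3.26,0,0,0,1],[0,0.22,3.26,0,0,0,1],[0,0.2,3.26,0,0,0,1],[0,0,2.4,0,0,0,1],[0,0,1.4,0,0,0,1],[0,0,0,0,0,0,1],[0,0,0,0,0,0,-1],[0,0,0,0,0,0,-1],[0,0,0,0,0,0,-1],[0,0,0,0,0,0,-1],[0,0,0,0,0,0,-1],[0,0,0,0,0,0,-1]]}}

```text
time: 10.12
tool_pos: [0.6531, -0.1919, 0.0293]
tool_rot: [0.002, 0.816, 0.578, 0.0]
contact_force: [-3.4, 0.5, 15.2]
gripper_width: 0.146
grasp_force: 7.5
```

It closed on top of the panel because the TCP was too high. Lift gently, open and look again.

>>> {"method": "move_arm", "body": {"rows": [[0,0,-1.5,0,0,0,-1],[0,0,-1.5,0,0,0,1],[0,0,-4,0,0,0,1],[0,0,-4,0,0,0,1],[0,0,0,0,0,0,1],[0,0,0,0,0,0,1]]}}

```text
time: 10.62
tool_pos: [0.6533, -0.1919, 0.1391]
tool_rot: [0.004, 0.816, 0.578, 0.002]
contact_force: [-0.3, 0.0, -0.5]
gripper_width: 0.716
grasp_force: 0.0
```

```bash
python3 - <<'E'
from plan import *
C,Q,a=graspplan('r',[.650,-.19,.01])
rows(C,T([Q[0][0]/1000,Q[0][1]/1000,.015],down(a)),5)
E
```

```text
[ 0.6497 -0.1904  0.1318] 10.7667
(array([ 650.9, -189.7]), array([ 59.2, 119.7]), 160.6)
(array([ 341.9, -115.2]), array([37.6, 66.5]), 117.7)
(array([ 656. , -191.8]), array([ 63.7, 119.5]), 160.8)
tri [ 0.5173 -0.1518 -0.1795] tri ws [ 0.651  -0.1877 -0.002 ]
5 x [0.02, 0.02, 2.34] [-0.05, 0.01, 0.01]
```

>>> {"method": "move_arm", "body": {"rows": [[0,0,3,0,0,0,1],[0,0,3,0,0,0,1],[0,0,3,0,0,0,1],[0,0,1.7,0,0,0,1],[0,0,0.6,0,0,0,1],[0,0,0.2,0,0,0,1],[0,0,0,0,0,0,1],[0,0,0,0,0,0,1]]}}

```text
time: 11.43
tool_pos: [0.6508, -0.1911, 0.0186]
tool_rot: [0.0, 0.816, 0.578, -0.001]
contact_force: [0.0, -0.2, -0.2]
gripper_width: 0.998
grasp_force: 0.0
```

>>> {"method": "move_arm", "body": {"rows": [[0,0,0.35,0,0,0,1],[0,0,0,0,0,0,1],[0,0,0,0,0,0,-1],[0,0,0,0,0,0,-1],[0,0,0,0,0,0,-1],[0,0,0,0,0,0,-1],[0,0,0,0,0,0,-1]]}}

```text
time: 12.02
tool_pos: [0.6506, -0.191, 0.0148]
tool_rot: [-0.0, 0.816, 0.578, -0.001]
contact_force: [0.3, -0.0, 4.6]
gripper_width: 0.681
grasp_force: 66.5
```

```bash
python3 - <<'E'
from plan import *
C=cur();U=C.copy();U[2,3]=.16;rows(C,U)
W=rows(U,T([.54,.09,.23],down(6.9)));P=boardpose(113,60,65,11);print(P[:3,3]);rows(W,P)
E
```

```text
5 x [-0.0, -0.0, -2.9] [0.0, -0.0, 0.0]
9 x [2.95, -1.65, -0.78] [-0.01, 0.01, -2.92]
[0.51661369 0.18436364 0.10696415]
7 x [0.89, 0.01, 2.1] [1.52, 4.98, -0.48]
```

>>> {"method": "move_arm", "body": {"rows": [[0,0,-1,0,0,0,-1],[0,0,-3,0,0,0,-1],[0,0,-3.5,0,0,0,-1],[0,0,-3.5,0,0,0,-1],[0,0,-3.5,0,0,0,-1],[2.95,-1.65,-0.78,0,0,-2.92,-1],[2.95,-1.65,-0.78,0,0,-2.92,-1],[2.95,-1.65,-0.78,0,0,-2.92,-1],[2.95,-1.65,-0.78,0,0,-2.92,-1],[2.95,-1.65,-0.78,0,0,-2.92,-1],[2.95,-1.65,-0.78,0,0,-2.92,-1],[2.95,-1.65,-0.78,0,0,-2.92,-1],[2.95,-1.65,-0.78,0,0,-2.92,-1],[2.95,-1.65,-0.78,0,0,-2.92,-1],[0,0,0,0,0,0,-1]]}}

```text
time: 13.27
tool_pos: [0.5375, 0.094, 0.2309]
tool_rot: [-0.002, 0.661, 0.751, 0.0]
contact_force: [1.2, 0.0, -0.7]
gripper_width: 0.684
grasp_force: 66.0
```

```bash
python3 - <<'E'
from plan import *
f=grab('wrist');C=cur();print(C.round(3));k=max(blobs(f['img'],'r',3000,90000),key=cv2.contourArea)
for dz in(-.005,-.01,-.0):
  q=quad(f,k,C[2,3]+dz);print(dz,q,(C[:3,:3].T@np.r_[np.array(q[0])/1000-C[:2,3],0]).round(4))
rows(cur(),boardpose(113,60,65,11),8)
E
```

```text
[[-0.125  0.992 -0.002  0.539]
 [ 0.992  0.125  0.     0.092]
 [ 0.    -0.002 -1.     0.23 ]
 [ 0.     0.     0.     1.   ]]
-0.005 (array([538.4,  96.8]), array([ 59.8, 118.4]), 7.4) [0.0047 0.0004 0.    ]
-0.01 (array([538.8,  93.7]), array([ 62.2, 123. ]), 7.4) [ 0.0016  0.0005 -0.    ]
-0.0 (array([538. ,  99.9]), array([ 57.5, 113.8]), 7.4) [0.0079 0.0004 0.    ]
8 x [0.74, 0.03, 1.83] [1.31, 4.36, -0.39]
```

>>> {"method": "move_arm", "body": {"rows": [[0.74,0.03,1.83,1.31,4.36,-0.39,-1],[0.74,0.03,1.83,1.31,4.36,-0.39,-1],[0.74,0.03,1.83,1.31,4.36,-0.39,-1],[0.74,0.03,1.83,1.31,4.36,-0.39,-1],[0.74,0.03,1.83,1.31,4.36,-0.39,-1],[0.74,0.03,1.83,1.31,4.36,-0.39,-1],[0.74,0.03,1.83,1.31,4.36,-0.39,-1],[0.74,0.03,1.83,1.31,4.36,-0.39,-1],[0,0,0,0,0,0,-1],[0,0,0,0,0,0,-1]]}}

```text
time: 14.15
tool_pos: [0.5172, 0.1809, 0.1043]
tool_rot: [-0.285, 0.611, 0.727, 0.128]
contact_force: [-0.4, 0.6, 0.2]
gripper_width: 0.684
grasp_force: 66.0
```

```bash
python3 - <<'E'
from plan import *
where();rows(cur(),boardpose(113,59.5,24,11),4)
E
```

```text
tcp_b [125.6  55.5  69.3] tilt 11.1 yaxis [ 0.007  1.    -0.002] F_b [-0.3  0.6 -0.2] t 14.15
4 x [0.1, -0.0, 1.02] [-0.02, 0.0, -0.11]
```

>>> {"method": "move_arm", "body": {"rows": [[0.1,0,1.02,0,0,-0.1,-1],[0.1,0,1.02,0,0,-0.1,-1],[0.1,0,1.02,0,0,-0.1,-1],[0.1,0,1.02,0,0,-0.1,-1],[0,0,0,0,0,0,-1],[0,0,0,0,0,0,-1]]}}

```text
time: 14.65
tool_pos: [0.5062, 0.2077, 0.075]
tool_rot: [-0.285, 0.607, 0.73, 0.13]
contact_force: [0.6, -0.1, -0.2]
gripper_width: 0.68
grasp_force: 66.0
```

```bash
python3 - <<'E'
from plan import *
where();rows(cur(),boardpose(113,60,18,11),3)
E
```

```text
tcp_b [117.9  61.6  29.3] tilt 11.0 yaxis [-0.003  1.     0.001] F_b [ 0.6 -0.3 -0.1] t 14.65
3 x [-0.05, -0.01, 0.2] [-0.01, -0.01, 0.06]
```

>>> {"method": "move_arm", "body": {"rows": [[-0.05,0,0.2,0,0,0,-1],[-0.05,0,0.2,0,0,0,-1],[-0.05,0,0.1,0,0,0,-1],[0,0,0.1,0,0,0,-1],[0,0,0,0,0,0,-1],[0,0,0,0,0,0,-1]]}}

```text
time: 15.15
tool_pos: [0.5058, 0.209, 0.0699]
tool_rot: [-0.284, 0.607, 0.73, 0.131]
contact_force: [0.9, 0.0, -1.8]
gripper_width: 0.68
grasp_force: 66.0
```

```bash
python3 - <<'E'
from plan import *
where()
E
```

```text
tcp_b [117.6  59.8  24.4] tilt 10.9 yaxis [-0.002  1.     0.001] F_b [ 0.9 -1.1 -1.4] t 15.15
```

>>> {"method": "move_arm", "body": {"rows": [[0,0,0.1,0,0,0,-1],[0,0,0.1,0,0,0,-1],[0,0,0,0,0,0,-1],[0,0,0,0,0,0,-1]]}}

```text
time: 15.48
tool_pos: [0.5054, 0.2101, 0.0684]
tool_rot: [-0.284, 0.607, 0.73, 0.131]
contact_force: [1.0, -0.7, -0.3]
gripper_width: 0.681
grasp_force: 66.2
```

```bash
python3 - <<'E'
from plan import *
where()
E
```

```text
tcp_b [117.4  59.9  22.5] tilt 10.9 yaxis [-0.003  1.     0.001] F_b [ 0.9 -0.8  0.3] t 15.4833
```

>>> {"method": "move_arm", "body": {"rows": [[0,0,0.1,0,0,0,-1],[0,0,0,0,0,0,-1],[0,0,0,0,0,0,-1]]}}

```text
time: 15.73
tool_pos: [0.5054, 0.2102, 0.0683]
tool_rot: [-0.284, 0.607, 0.731, 0.131]
contact_force: [-0.6, -5.4, 5.6]
gripper_width: 0.678
grasp_force: 67.2
```

```bash
python3 - <<'E'
from plan import *
where()
E
```

```text
tcp_b [117.4  59.9  22.4] tilt 10.9 yaxis [-0.003  1.     0.001] F_b [-1.2 -1.1  7.6] t 15.7333
```

Contact at 7.6 N. Releasing.

>>> {"method": "move_arm", "body": {"rows": [[0,0,0,0,0,0,0.42],[0,0,0,0,0,0,0.48],[0,0,0,0,0,0,0.55],[0,0,-0.1,0,0,0,0.6],[0,0,-0.3,0,0,0,0.65],[0,0,-0.6,0,0,0,0.7],[0,0,-1,0,0,0,0.8],[0,0,-2,0,0,0,1],[0,0,-3,0,0,0,1],[0,0,-4,0,0,0,1]]}}

```text
time: 16.57
tool_pos: [0.5315, 0.1514, 0.1553]
tool_rot: [-0.286, 0.607, 0.73, 0.13]
contact_force: [0.7, -0.0, -0.5]
gripper_width: 0.998
grasp_force: 0.0
```

```bash
python3 - <<'E'
from plan import *
where();w=grab('wrist');f=grab('scene')['img'][120:200,260:360]
cv2.imwrite('pics/p3.png',np.hstack([cv2.resize(f,(400,320),interpolation=2),cv2.resize(w['img'],(400,320))]))
t=np.radians(14)
for c,x0 in(('y',73),('r',114)):
  k=max(blobs(w['img'],c,1500,60000),key=cv2.contourArea);print(c,cv2.boundingRect(k))
  P=[[x0+s*29.1+2.4,60+v*60,7.3-s*7.3+9.7] for s in(-1,1) for v in(-1,0,1)]
  print(proj(w,Ob+np.array(P)/1000@Rb.T).round(1).tolist())
g=cv2.cvtColor(w['img'],cv2.COLOR_BGR2HSV);r=185
my=mask(w['img'],'y')[r];mr=mask(w['img'],'r')[r];print(np.flatnonzero(my)[[0,-1]],np.flatnonzero(mr)[[0,-1]])
D=rows(cur(),T([.50,.02,.26],down(-1)),8);rows(D,T([.478,-.27,.15],down(-1.8)))
E
```

```text
tcp_b [136.2  59.5 129. ] tilt 11.2 yaxis [-0.001  1.     0.002] F_b [ 0.7 -0.3 -0.3] t 16.5667
y (182, 124, 47, 118)
[[189.3, 243.5], [184.2, 187.9], [178.8, 123.4], [248.0, 242.3], [247.4, 187.0], [246.8, 122.9]]
r (228, 125, 67, 121)
[[227.8, 247.8], [225.6, 190.8], [223.2, 124.1], [287.8, 246.3], [290.5, 189.8], [293.3, 123.9]]
[187 226] [230 291]
8 x [-1.09, -0.78, -1.63] [-1.53, -4.26, 1.39]
9 x [-3.23, -0.17, 1.22] [0.0, 0.0, 0.09]
```

View pics/p3.png

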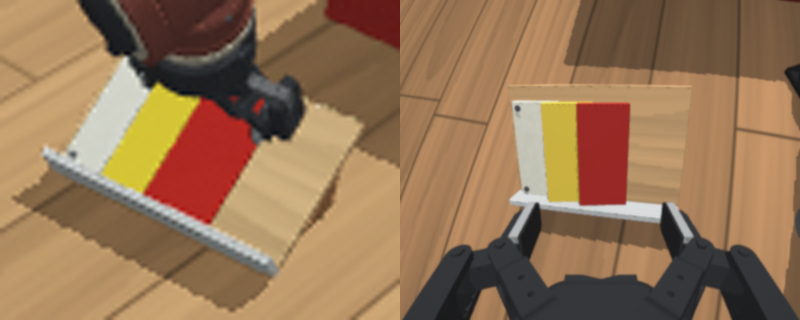

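Red lies shingled on yellow, with edges at wrist (228–295, 125–246) and about 40 mm of yellow showing. Before going to blue I'll check the jar's clearance.

```bash
python3 - <<'E'
from plan import *
t=grab('top');s=grab('scene')
print(onplane(t,[(335,149)],.095),onplane(s,[(195,268)],.095))
D=rows(cur(),T([.50,.02,.26],down(-1)),8);rows(D,T([.475,-.27,.16],down(-1.8)),9)
E
```

```text
[[ 0.60355258 -0.3428622   0.095     ]] [[ 0.60647617 -0.34403851  0.095     ]]
8 x [-1.1, -0.74, -1.7] [-1.59, -4.27, 1.39]
9 x [-3.23, -0.2, 1.11] [0.0, 0.0, 0.09]
```

>>> {"method": "move_arm", "body": {"rows": [[-1.1,-0.74,-1.7,-1.59,-4.27,1.39,1],[-1.1,-0.74,-1.7,-1.59,-4.27,1.39,1],[-1.1,-0.74,-1.7,-1.59,-4.27,1.39,1],[-1.1,-0.74,-1.7,-1.59,-4.27,1.39,1],[-1.1,-0.74,-1.7,-1.59,-4.27,1.39,1],[-1.1,-0.74,-1.7,-1.59,-4.27,1.39,1],[-1.1,-0.74,-1.7,-1.59,-4.27,1.39,1],[-1.1,-0.74,-1.7,-1.59,-4.27,1.39,1],[-3.23,-0.2,1.11,0,0,0.09,1],[-3.23,-0.2,1.11,0,0,0.09,1],[-3.23,-0.2,1.11,0,0,0.09,1],[-3.23,-0.2,1.11,0,0,0.09,1],[-3.23,-0.2,1.11,0,0,0.09,1],[-3.23,-0.2,1.11,0,0,0.09,1],[-3.23,-0.2,1.11,0,0,0.09,1],[-3.23,-0.2,1.11,0,0,0.09,1],[-3.23,-0.2,1.11,0,0,0.09,1],[0,0,0,0,0,0,1],[0,0,0,0,0,0,1]]}}

```text
time: 18.35
tool_pos: [0.473, -0.2697, 0.1557]
tool_rot: [-0.004, 0.719, 0.695, -0.001]
contact_force: [0.4, 0.4, 0.3]
gripper_width: 0.998
grasp_force: 0.0
```

```bash
python3 - <<'E'
from plan import *
C,Q,a=graspplan('b',[.480,-.27,.01])
rows(C,T([Q[0][0]/1000-.001,Q[0][1]/1000,.0155],down(a)),5)
E
```

```text
[ 0.4745 -0.2685  0.1578] 18.5
(array([ 481.8, -269.2]), array([ 57.9, 118.6]), 178.2)
(array([ 320.3, -273.1]), array([ 58.4, 119.4]), 44.3)
(array([ 488.9, -271.2]), array([ 63.2, 119.3]), 178.0)
tri [ 0.4139 -0.2693 -0.0708] tri ws [ 0.4817 -0.2677 -0.0021]
5 x [-0.01, 0.13, 2.85] [-0.05, -0.01, 0.02]
```

>>> {"method": "move_arm", "body": {"rows": [[0,0.2,3.2,0,0,0,1],[0,0.2,3.2,0,0,0,1],[0,0.2,3.2,0,0,0,1],[0,0,2.8,0,0,0,1],[0,0,1.2,0,0,0,1],[0,0,0.4,0,0,0,1],[0,0,0,0,0,0,1],[0,0,0,0,0,0,1]]}}

```text
time: 19.17
tool_pos: [0.4812, -0.2702, 0.02]
tool_rot: [0.0, 0.718, 0.696, -0.001]
contact_force: [0.3, -0.2, 0.1]
gripper_width: 0.999
grasp_force: 0.0
```

>>> {"method": "move_arm", "body": {"rows": [[0,0,0.45,0,0,0,1],[0,0,0,0,0,0,1],[0,0,0,0,0,0,-1],[0,0,0,0,0,0,-1],[0,0,0,0,0,0,-1],[0,0,0,0,0,0,-1],[0,0,0,0,0,0,-1]]}}

```text
time: 19.75
tool_pos: [0.4807, -0.2705, 0.0148]
tool_rot: [-0.0, 0.718, 0.696, -0.001]
contact_force: [0.3, -0.1, 5.2]
gripper_width: 0.68
grasp_force: 65.7
```

```bash
python3 - <<'E'
from plan import *
C=cur();U=C.copy();U[2,3]=.16;rows(C,U)
W=rows(U,T([.57,.09,.24],down(6.9)),12);P=boardpose(154.5,59,65,11);print(P[:3,3]);rows(W,P,8)
E
```

```text
5 x [-0.0, -0.01, -2.9] [0.0, -0.0, -0.0]
12 x [2.98, 0.86, -0.67] [-0.01, 0.0, -0.72]
[0.55791153 0.1885361  0.10639057]
8 x [0.77, 0.17, 1.96] [1.33, 4.36, -0.42]
```

>>> {"method": "move_arm", "body": {"rows": [[0,0,-1,0,0,0,-1],[0,0,-3,0,0,0,-1],[0,0,-3.5,0,0,0,-1],[0,0,-3.5,0,0,0,-1],[0,0,-3.5,0,0,0,-1],[2.98,0.86,-0.67,0,0,-0.72,-1],[2.98,0.86,-0.67,0,0,-0.72,-1],[2.98,0.86,-0.67,0,0,-0.72,-1],[2.98,0.86,-0.67,0,0,-0.72,-1],[2.98,0.86,-0.67,0,0,-0.72,-1],[2.98,0.86,-0.67,0,0,-0.72,-1],[2.98,0.86,-0.67,0,0,-0.72,-1],[2.98,0.86,-0.67,0,0,-0.72,-1],[2.98,0.86,-0.67,0,0,-0.72,-1],[2.98,0.86,-0.67,0,0,-0.72,-1],[2.98,0.86,-0.67,0,0,-0.72,-1],[2.98,0.86,-0.67,0,0,-0.72,-1],[0,0,0,0,0,0,-1],[0,0,0,0,0,0,-1]]}}

```text
time: 21.33
tool_pos: [0.5698, 0.0924, 0.2389]
tool_rot: [-0.001, 0.662, 0.749, -0.001]
contact_force: [-0.2, -0.1, -1.2]
gripper_width: 0.682
grasp_force: 65.1
```

```bash
python3 - <<'E'
from plan import *
C=cur();print(C[:3,3].round(3))
f=grab('wrist');k=max(blobs(f['img'],'b',3000,90000),key=cv2.contourArea)
for dz in(-.005,-.01):
  q=quad(f,k,C[2,3]+dz);print(dz,q,(C[:3,:3].T@np.r_[np.array(q[0])/1000-C[:2,3],0]).round(4))
rows(C,boardpose(154.5,59,65,11),8)
E
```

```text
[0.57  0.092 0.239]
-0.005 (array([576.4,  96.3]), array([ 70.8, 118.1]), 7.0) [ 0.003   0.0071 -0.    ]
-0.01 (array([577. ,  93.2]), array([ 73.5, 122.7]), 7.0) [-0.0001  0.0073 -0.    ]
8 x [0.74, 0.17, 1.94] [1.3, 4.36, -0.41]
```

>>> {"method": "move_arm", "body": {"rows": [[0.74,0.17,1.94,1.3,4.36,-0.41,-1],[0.74,0.17,1.94,1.3,4.36,-0.41,-1],[0.74,0.17,1.94,1.3,4.36,-0.41,-1],[0.74,0.17,1.94,1.3,4.36,-0.41,-1],[0.74,0.17,1.94,1.3,4.36,-0.41,-1],[0.74,0.17,1.94,1.3,4.36,-0.41,-1],[0.74,0.17,1.94,1.3,4.36,-0.41,-1],[0.74,0.17,1.94,1.3,4.36,-0.41,-1],[0,0,0,0,0,0,-1],[0,0,0,0,0,0,-1]]}}

```text
time: 22.22
tool_pos: [0.5571, 0.1856, 0.1045]
tool_rot: [-0.285, 0.61, 0.728, 0.129]
contact_force: [0.1, -0.0, -0.1]
gripper_width: 0.683
grasp_force: 65.0
```

```bash
python3 - <<'E'
from plan import *
where();rows(cur(),boardpose(154.5,59.5,21,11),4)
E
```

```text
tcp_b [165.7  55.6  69.5] tilt 11.0 yaxis [ 0.006  1.    -0.001] F_b [ 0.1 -0.1 -0. ] t 22.2167
4 x [0.1, 0.03, 1.09] [-0.01, 0.0, -0.09]
```

>>> {"method": "move_arm", "body": {"rows": [[0.1,0.03,1.05,0,0,-0.1,-1],[0.1,0.03,1.05,0,0,-0.1,-1],[0.1,0.03,1.05,0,0,-0.1,-1],[0,0.03,1.05,0,0,-0.1,-1],[0,0,0,0,0,0,-1],[0,0,0,0,0,0,-1],[0,0,0,0,0,0,-1]]}}

```text
time: 22.8
tool_pos: [0.5484, 0.2126, 0.0743]
tool_rot: [-0.284, 0.606, 0.731, 0.132]
contact_force: [1.1, 0.3, -1.1]
gripper_width: 0.681
grasp_force: 65.0
```

```bash
python3 - <<'E'
from plan import *
where();rows(cur(),boardpose(154.5,59.8,18,11),3)
w=grab('wrist');r=185;m=mask(w['img'],'b')[r];print([np.flatnonzero(mask(w['img'],c)[r])[[0,-1]] for c in 'yrb'])
E
```

```text
tcp_b [160.3  61.1  28.9] tilt 10.9 yaxis [-0.005  1.     0.002] F_b [ 1.2 -0.5 -1. ] t 22.8
3 x [-0.04, -0.04, 0.2] [0.03, -0.01, 0.1]
[array([ 74, 131]), array([135, 196]), array([200, 316])]
```

>>> {"method": "move_arm", "body": {"rows": [[-0.05,-0.05,0.2,0,0,0,-1],[-0.05,-0.05,0.2,0,0,0,-1],[0,0,0.1,0,0,0,-1],[0,0,0.1,0,0,0,-1],[0,0,0.1,0,0,0,-1],[0,0,0,0,0,0,-1],[0,0,0,0,0,0,-1]]}}

```text
time: 23.43
tool_pos: [0.546, 0.2147, 0.0688]
tool_rot: [-0.284, 0.606, 0.731, 0.132]
contact_force: [-1.1, -4.6, 4.0]
gripper_width: 0.679
grasp_force: 65.8
```

```bash
python3 - <<'E'
from plan import *
where()
E
```

```text
tcp_b [158.2  59.9  23. ] tilt 10.9 yaxis [-0.005  1.     0.001] F_b [-1.7 -1.4  5.8] t 23.4333
```

Contact at 5.8 N. Releasing.

>>> {"method": "move_arm", "body": {"rows": [[0,0,0,0,0,0,0.42],[0,0,0,0,0,0,0.48],[0,0,0,0,0,0,0.55],[0,0,-0.1,0,0,0,0.6],[0,0,-0.3,0,0,0,0.65],[0,0,-0.6,0,0,0,0.7],[0,0,-1,0,0,0,0.8],[0,0,-2,0,0,0,1],[0,0,-3,0,0,0,1],[0,0,-4,0,0,0,1],[-1,-1,-3,0,0,0,1],[-1,-1,-1,0,0,0,1],[0,0,0,0,0,0,1],[0,0,0,0,0,0,1]]}}

```text
time: 24.6
tool_pos: [0.5675, 0.1128, 0.1814]
tool_rot: [-0.283, 0.607, 0.73, 0.132]
contact_force: [-0.1, 0.0, 0.2]
gripper_width: 1.002
grasp_force: 0.0
```

```bash
python3 - <<'E'
from plan import *
where();w=grab('wrist');f=grab('scene')['img'][120:200,260:360]
cv2.imwrite('pics/p4.png',np.hstack([cv2.resize(f,(400,320),interpolation=2),cv2.resize(w['img'],(400,320))]))
R=[cv2.boundingRect(max(blobs(w['img'],c,1500,60000),key=cv2.contourArea)) for c in 'yrb'];print(R)
r=R[1][1]+R[1][3]//2
E=[np.flatnonzero(mask(w['img'],c)[r,:R[2][0]+80])[[0,-1]].tolist() for c in 'yrb'];print(r,E)
for x0 in(73,114,155):
  print(x0,proj(w,Ob+np.array([[x0+s*29.1+2.4,60+v*60,17-s*7.3] for s,v in((-1,0),(1,0),(1,-1),(1,1))])/1000@Rb.T).round(1).tolist())
E
```

```text
tcp_b [167.3  39.5 174.8] tilt 10.8 yaxis [-0.004  1.     0.001] F_b [-0.1  0.1  0.1] t 24.6
[(172, 100, 41, 105), (211, 101, 37, 107), (249, 101, 58, 110)]
154 [[176, 210], [213, 246], [249, 303]]
73 [[173.6, 155.7], [228.1, 155.1], [229.5, 205.2], [226.6, 98.6]]
114 [[208.8, 157.2], [264.6, 156.7], [263.8, 207.9], [265.4, 98.8]]
155 [[246.1, 158.9], [302.9, 158.5], [299.7, 210.7], [306.2, 99.3]]
```

View pics/p4.png

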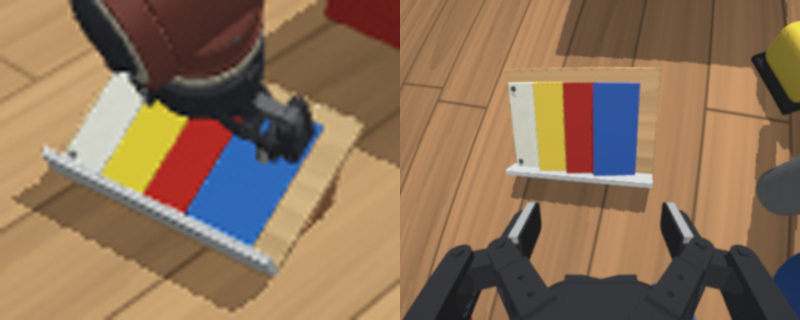

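White, yellow, red and blue lie as an even shingle along the ledge. Their left edges are at 175, 212 and 248 px, about 40 mm apart, and the gripper is clear. Handing in.

```bash
python3 -c "
from plant import manip
print(manip.job_done())"
```

```text
the job is handed in; nothing more can be done
None
```

I shingled the yellow, red and blue panels on from the white one, about 40 mm apart by the final pictures, and released all three with the gripper clear. I handed the job in at about 25 s of the 67 s allowed; no verdict came back. The first grasp at red closed on top of the panel, so I repeated it; red had not moved.

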